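# Make up the kit for one blue-faced carbon mallet

## Task

Make up the kit for one blue-faced carbon mallet: put the carbon shaft stub, the aluminium sleeve, the blue face and the brass D-bore collar into the caddy, each upright and fully home in the nest shaped for it, with the collar turned so that its flat meets the flat of the post and it goes right down flat on the plate. Set the parts down rather than dropping them, and leave the red face and the ash stub where they stand.

Things in the scene. Friction and masses are not known exactly. Their poses are not given: they have to be found in the camera images.
- carbon_stub: black carbon fibre shaft stub: an upright tube, 32 mm outside, 24 mm inside, 70 mm tall, 25 to 50 g. Origin: centre of its underside, z up. Stands on the bench.
- sleeve: aluminium head sleeve: a square tube stood on end, 50 x 50 mm outside, walls 4 mm, 60 mm tall, 85 to 170 g, with a bored hole shown dark on one side. Origin: centre of its underside, z up, x and y square to its sides. Stands on the bench.
- blue_face: blue polymer mallet face: a striking disc 56 mm across and 18 mm thick over a spigot 46 mm across and 14 mm tall, 32 mm tall in all, 50 to 100 g. Stands on its spigot, disc up. Origin: centre of the spigot's underside, z up; round, so its yaw means nothing.
- d_collar: brass D-bore collar: a ring 56 mm outside, 20 mm tall, 140 to 280 g, lying flat. Its 36 mm bore is cut to a D by a flat 6 mm from the bore's axis, on the collar's +x side (the flat faces -x); a black index line on top runs outwards from the flat. Origin: on the ring's axis, at its underside; z up.
- stub_nest: nest for the shaft stub: grey plate 84 x 84 x 8 mm in the caddy. Origin: underside centre, 4 mm above the bench; z up, x and y along its sides. On it a centred white round cup, 48 mm inside, 56 outside, rim 33 mm above the origin; the stub stands in it on the plate. Caddy: dark tray 230 x 230 mm, rim 14 mm high, four nests 2 by 2, 105 mm apart, in any order.
- sleeve_nest: nest for the sleeve: grey plate 84 x 84 x 8 mm in the caddy. Origin: underside centre, 4 mm above the bench; z up, x and y along its sides. On it a centred white square pocket, 66 x 66 mm inside, 74 x 74 outside, rim 26 mm above the origin. The sleeve stands in it on the plate, its sides along the pocket's.
- face_nest: nest for the face: grey plate 84 x 84 x 8 mm in the caddy. Origin: underside centre, 4 mm above the bench; z up, x and y along its sides. On it a centred white low ring, 62 mm inside, 70 outside, rim 16 mm above the origin. The face stands in it, spigot on the plate, disc above the ring.
- collar_nest: nest for the collar: grey plate 84 x 84 x 8 mm in the caddy. Origin: underside centre, 4 mm above the bench; z up, x and y along its sides. Orange D post 31 mm across, its flat 3.5 mm from the centre facing +x (orange line there); straight for 12 mm, then tapered, top 34 mm above the origin. With x axes alike and origins in line the collar slides down to the plate (play 2.5 mm, 0.17 rad).
- red_face: look-alike to be left alone: a red polymer face, same shape and size as the blue one (56 mm across, 32 mm tall). Stands on the bench. Origin: centre of its underside.
- ash_stub: look-alike to be left alone: a pale ash-wood shaft stub, same size as the carbon one (32 mm across, 70 mm tall). Stands upright on the bench. Origin: centre of its underside.
Mind the look-alikes: they are no part of the job. There is more than one size of the d_collar; the one meant has the size given above.

How it is judged (in metres and radians):
At the end, for the whole second after the job is handed in: Stub and blue face within 12 mm of their nests' centres, sleeve 13 mm, collar 9 mm and its x axis within 0.4 rad of the nest's; each underside within 3 mm of its plate's top, upright within 0.1 rad, released and at rest; red face and ash stub within 20 mm of their start (horizontal distance between carbon_stub and stub_nest below 0.012 m and z of carbon_stub in the frame of stub_nest between 0.004 and 0.011 m and angle between each of carbon_stub, sleeve, blue_face, d_collar's own z axis and vertical below 0.1 rad and linear speed of each of carbon_stub, sleeve, blue_face, d_collar below 0.02 m/s and angular speed of each of carbon_stub, sleeve, blue_face, d_collar below 0.2 rad/s and horizontal distance between sleeve and sleeve_nest below 0.013 m and z of sleeve in the frame of sleeve_nest between 0.004 and 0.011 m and horizontal distance between blue_face and face_nest below 0.012 m and z of blue_face in the frame of face_nest between 0.004 and 0.011 m and horizontal distance between d_collar and collar_nest below 0.009 m and z of d_collar in the frame of collar_nest between 0.004 and 0.011 m and angle between the x axis of d_collar and the x axis of collar_nest, either way round below 0.4 rad and distance of each of red_face, ash_stub from where it was at the start of the episode below 0.02 m); the robot touches nothing.
It fails at once if the red face or the ash stub is moved more than 20 mm (distance of any of red_face, ash_stub from where it was at the start of the episode above 0.02 m).
It fails at once if a kit part is dropped (falls free of the fingers faster than 0.8 m/s, a fall of more than about 30 mm) ((linear speed of carbon_stub above 0.8 m/s and contact force between carbon_stub and the fingers below 0.01 N) or (linear speed of sleeve above 0.8 m/s and contact force between sleeve and the fingers below 0.01 N) or (linear speed of blue_face above 0.8 m/s and contact force between blue_face and the fingers below 0.01 N) or (linear speed of d_collar above 0.8 m/s and contact force between d_collar and the fingers below 0.01 N)).
It also fails if it takes over 102 s, if anything falls off the work surface, if the arm or the gripper's body presses on something with over 40 N, if the wrist force passes 120 N, or if a joint passes its speed limit or range.

## Robot

A 6-joint arm with a two-finger parallel gripper is mounted at the origin on the work surface. World frame = base frame: x ahead of the robot, y to its left, z up, the work surface at z = 0. Lengths are in m, angles in degrees, forces in N, time in s.
With the tool pointing down it reaches from about 0.35 to 0.925 m from the base axis. Payload 6.4 kg.
Tool frame: the origin (TCP) lies at the very end of the fingers, on their centre line; the grasp point (between the pads) lies 19 mm behind it; z points along the fingers, y is the line along which they close (so a half turn about z gives the same grasp; the last joint's range is limited). The gripper opens to 85 mm and grips with 20 to 120 N. Pads are 22 mm wide; open, the fingers measure 114 mm over their backs; the gripper's body (76 mm by 85 mm) begins 54 mm behind the grasp point. The pads swing forward as they close: fully open they stand 13 mm farther back than shut.
Start: joints at [-74.032, 14.043, 89.255, -0, 76.702, -9.975], TCP at [0.284, -0.585, 0.231] pointing down, gripper open.
Joint ranges: [-179.41, 179.41], [-58.25, 129.5], [7.25, 145.43], [-54.29, 234.29], [11.92, 165.04], [-157.13, 157.13]. Speed limits (degrees/s): [147.25, 147.25, 180, 180, 180, 180].

## Interface

Orientations are given as a 3x3 rotation matrix whose columns are the frame's x, y, z axes.
In Python, from plant import readout, cams, workorder, nets gives the robot as it stands.
- The arm moves only by the tool send_rows, never from a script. Its argument "moves" is text: rows parted by semicolons, each of 7 numbers parted by spaces: the turn, a rotation vector about the tool's x, y, z scaled (see below), then the shift along the tool's x, y, z scaled (see below), then the opening, from 0 (shut) to 1 (fully open). In form: ax ay az x y z jaw; .... A call has 1 to 10 rows; each row shifts and turns the commanded pose from where the row before left it, along the tool's axes as they then stand; what a row does not reach is not made up. The controller multiplies each number of a shift by 5 cm and each number of a turn by 0.08 rad. A row lasts 1/10 s, in which the tool goes at most 50 mm and 8.59 degrees, less where a joint would pass 70% of its speed; a pose out of reach is approached as far as the arm can. A call with a number of a shift or a turn outside -1 to 1 is refused whole. A call with a gripper value outside its range is refused whole. The fingers move at their own pace and stop on an object; "newtons" is the grip in N (left out, the last holds). Time passes only in rows, so rows that do not move let the fingers close. It gives the time, the measured TCP pose, the force, the opening and the grip force at its end, in the units of the state.
- readout.sense(): the state, without advancing time (a new reading comes with each control period).
- cams.capture(name): name is "side" or "top"; returns the picture (400x640x3 uint8, red, green, blue); there is no depth.
- cams.camera_model(name): a dict with "camera_matrix" (3x3 intrinsics, pixels), "T" (4x4, takes a point from camera to world coordinates). Camera axes: x right, y down, z forward; pixel columns grow to the right and rows downward; lengths in m; the calibration is good to about 2 mm. A picture is of the moment at which its call begins. camera_model takes no time and is no camera call.
- workorder.sign_off(): hands the job in; it is judged then, once.
Trained networks look in the newest picture that a camera, given by its name, has taken for a name from the list of things; names that differ only in an ending like _2 or _b are one class to them, and where a whole thing is asked for, a point or a joint stands for the part that bears it (a point fixed in the world has none). Each returns a list of dicts, best first, with "p" (0 to 1); they miss things now and then, are a little off and sometimes report something else, mostly with a low value. They report only what shows in the picture. A call takes as long as a camera call. They do not tell look-alikes from the thing itself.
- nets.masks_of(label, camera): "region" (400x640 bool, what is visible of it) and "rect" ([centre column, centre row, width, height] in pixels, round what is visible of it).
- nets.landmark_of(label, camera): "uv" ([column, row] in pixels: a listed point, or the origin of a listed thing).
The state is a dict: "time_s": time; "qpos": joint angles; "joint_velocities": joint speeds; "joint_efforts": joint torques, N m; "tool_pos": TCP position; "tool_rot": TCP orientation; "force": force on the tool from outside, world axes, zero at the start; "ft_torque": the same for the moment, N m; "gripper_width": finger opening in m; "grasp_force": force on a finger pad.
Only numpy, scipy, OpenCV 4.12 (cv2) and the standard library are available. Lean on these libraries where they do the work, as an engineer would, in place of code of your own. Each camera call takes 0.05 s, during which the arm holds its last target. There are 200 camera calls.

## Working session

There is one attempt and no reset: what is moved stays moved. The work goes in short steps, Python scripts to look and compute and a tool call to move; the robot and the scene stay as the last step left them, time stands still between calls to the robot, and variables do not carry over. Pictures are saved under pics/ and viewed, at most 14 in all, crops included, and the job is handed in when it is done.

Besides the shell and the picture viewer there is one more tool, called after ">>>" as a command line: name --argument value ..., lists and objects as JSON in quotes. send_rows: Moves the arm, as the interface text tells. Its arguments: {"type":"object","properties":{"moves":{"type":"string"},"newtons":{"type":"number"}},"required":["moves"]}

```bash
ls; mkdir -p pics; python3 - <<'E'
from plant import readout,cams,nets
import cv2,numpy as np
for c in ["top","side"]:
    im=cams.capture(c); cv2.imwrite(f"pics/{c}0.png",im[:,:,::-1])
    m=cams.camera_model(c); print(c,np.round(m["camera_matrix"],1).tolist(),np.round(m["T"],3).tolist())
s=readout.sense(); print({k:np.round(v,3).tolist() for k,v in s.items()})
E
```

```text
pics
top [[516.6, 0.0, 323.3], [0.0, 516.6, 200.2], [0.0, 0.0, 1.0]] [[-0.005, -0.995, 0.097, 0.349], [-1.0, 0.002, -0.024, -0.019], [0.024, -0.097, -0.995, 1.293], [0.0, 0.0, 0.0, 1.0]]
side [[452.7, 0.0, 319.5], [0.0, 452.7, 201.5], [0.0, 0.0, 1.0]] [[0.862, -0.265, 0.432, -0.009], [-0.507, -0.471, 0.722, -0.862], [0.012, -0.842, -0.54, 0.649], [0.0, 0.0, 0.0, 1.0]]
{'time_s': 0.1, 'qpos': [-74.032, 14.081, 89.318, -0.0, 76.702, -9.974], 'joint_velocities': [-0.068, -0.007, -0.111, -0.043, -0.077, -0.09], 'joint_efforts': [0.001, -43.067, -32.713, -0.0, 0.003, -0.0], 'tool_pos': [0.284, -0.584, 0.23], 'tool_rot': [[0.899, 0.437, -0.0], [0.437, -0.899, 0.002], [0.0, -0.002, -1.0]], 'force': [-0.313, 0.609, -0.825], 'ft_torque': [0.038, -0.019, -0.002], 'grasp_force': 0.0, 'gripper_width': 0.085}
```

View pics/top0.png

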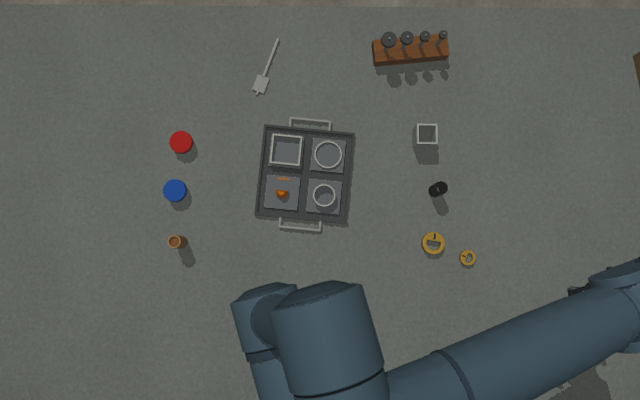

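View pics/side0.png

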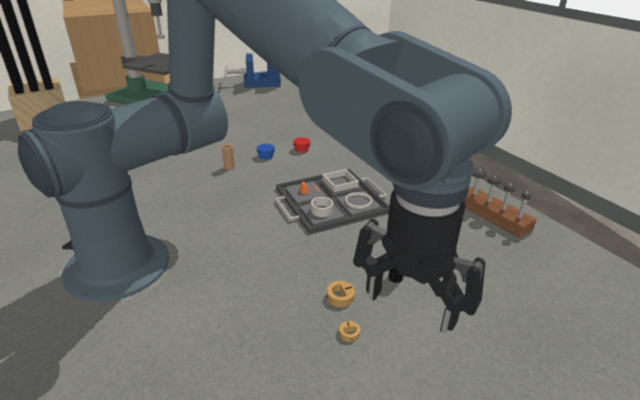

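```bash
cat > h.py <<'E'
import numpy as np
from plant import readout,cams,nets
def w(uv,z,c):
    m=cams.camera_model(c);T=np.array(m["T"])
    d=T[:3,:3]@np.linalg.solve(np.array(m["camera_matrix"]),[uv[0],uv[1],1.])
    return T[:3,3]+d*(z-T[2,3])/d[2]
def px(p,c):
    m=cams.camera_model(c);T=np.array(m["T"])
    q=np.array(m["camera_matrix"])@(T[:3,:3].T@(np.array(p)-T[:3,3])); return q[:2]/q[2]
E
python3 - <<'E'
from h import *
cams.capture("top");cams.capture("side")
for l in "carbon_stub sleeve blue_face d_collar stub_nest sleeve_nest face_nest collar_nest".split():
  z=.004 if "nest" in l else 0
  for c in ["top","side"]:
    for d in nets.landmark_of(l,c)[:4]:
        if d["p"]>.2: print(l,c,round(d["p"],2),np.round(d["uv"]),np.round(w(d["uv"],z,c)[:2],3))
E
```

```text
carbon_stub top 0.46 [435. 191.] [ 0.498 -0.334]
carbon_stub side 0.62 [395. 277.] [ 0.5   -0.327]
sleeve top 0.83 [422. 141.] [ 0.627 -0.304]
sleeve side 0.46 [339. 185.] [0.604 0.053]
blue_face top 0.66 [172. 189.] [0.504 0.327]
blue_face side 0.7 [266. 154.] [0.506 0.331]
d_collar top 0.6 [431. 246.] [ 0.36  -0.321]
d_collar top 0.52 [464. 258.] [ 0.329 -0.404]
d_collar side 0.95 [341. 297.] [ 0.368 -0.32 ]
d_collar side 0.93 [352. 333.] [ 0.338 -0.407]
stub_nest top 0.58 [324. 193.] [ 0.493 -0.052]
stub_nest side 0.71 [321. 216.] [ 0.477 -0.058]
sleeve_nest top 0.68 [282. 151.] [0.601 0.054]
face_nest top 0.95 [325. 152.] [ 0.598 -0.056]
face_nest side 0.65 [358. 206.] [ 0.582 -0.068]
collar_nest top 0.65 [326. 153.] [ 0.595 -0.057]
collar_nest side 0.96 [306. 192.] [0.499 0.058]
```

```bash
python3 - <<'E'
import cv2,numpy as np
im=cv2.imread("pics/top0.png")
a=cv2.resize(im[118:228,248:362],None,fx=5,fy=5,interpolation=cv2.INTER_CUBIC)
cv2.imwrite("pics/caddy.png",a)
b=cv2.resize(im[115:270,400:490],None,fx=3.8,fy=3.8,interpolation=cv2.INTER_CUBIC)
c=cv2.resize(im[125:255,155:205],None,fx=4.5,fy=4.5,interpolation=cv2.INTER_CUBIC)
o=np.zeros((590,620,3),np.uint8);o[:b.shape[0],:b.shape[1]]=b;o[:c.shape[0],360:360+c.shape[1]]=c
cv2.imwrite("pics/parts.png",o)
E
```

```text
(no output)
```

View pics/caddy.png

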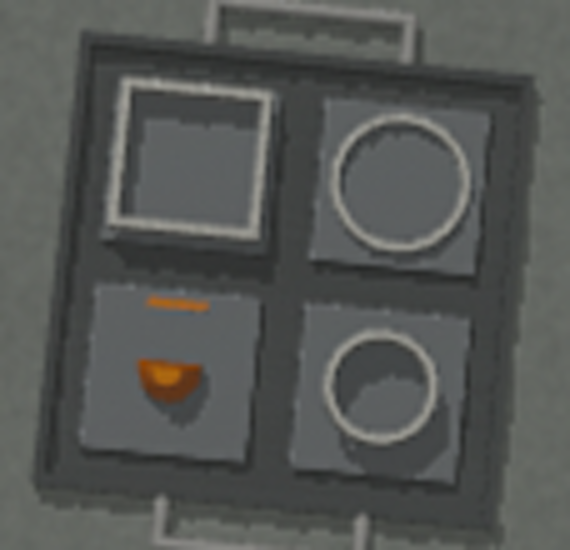

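View pics/parts.png

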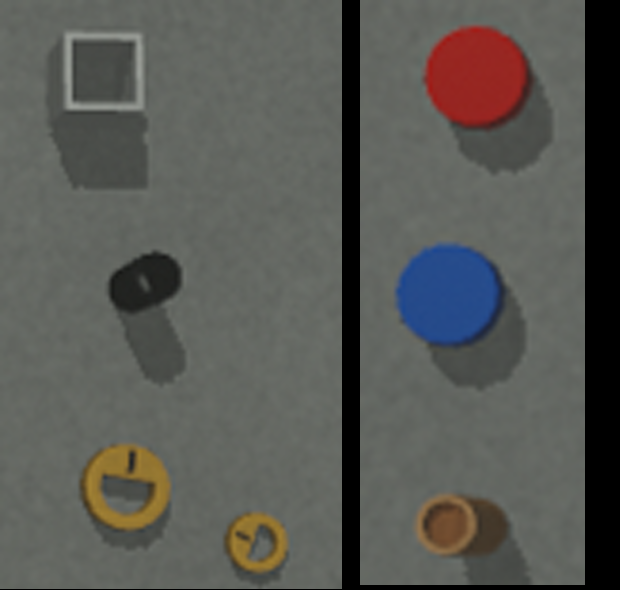

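```bash
cat > m.py <<'E'
from h import *
def U(x,y,s,ox,oy): return ((x+.5)/s-.5+ox,(y+.5)/s-.5+oy)
C=lambda x,y,z: w(U(x,y,5,248,118),z,"top")[:2]
P=lambda x,y,z: w(U(x,y,3.8,400,115),z,"top")[:2]
L=lambda x,y,z: w(U(x-360,y,4.5,155,125),z,"top")[:2]
E
python3 - <<'E'
from m import *
n=dict(sl=C(190.5,158,.03),fa=C(400.5,181.5,.02),st=C(380.5,386,.037),co=C(171,373,.012))
for k,v in n.items(): print(k,v.round(4))
c=sum(n.values())/4; u=((n['sl']+n['fa'])-(n['st']+n['co']))/2; v=((n['sl']+n['co'])-(n['fa']+n['st']))/2
print(c,np.linalg.norm(u),np.linalg.norm(v),np.degrees(np.arctan2(u[1],u[0])),np.degrees(np.arctan2(-v[0],v[1])))
a=np.arctan2(u[1],u[0])/2+np.arctan2(-v[0],v[1])/2; x=np.array([np.cos(a),np.sin(a)])*.0525;y=np.array([-x[1],x[0]])
for k,s in dict(sl=(1,1),fa=(1,-1),st=(-1,-1),co=(-1,1)).items(): print(k,(c+s[0]*x+s[1]*y).round(4))
a=C(148,300,.012)-C(210,306,.012);print("line yaw",np.degrees(np.arctan2(-a[0],a[1])), "line mid-nest",(C(179,303,.012)-n['co']))
q=[P(*p,.06) for p in [(64,33),(145,33),(145,110),(64,110)]];print("sleeve",np.mean(q,0),[np.linalg.norm(q[i]-q[i-1]) for i in range(4)])
for i in range(4):
  d=q[i]-q[i-1];print(np.degrees(np.arctan2(d[1],d[0]))%90)
print("stub base",P(132,289,0),"top",P(157,278,.07))
print("collar",P(127,487,.02),P(83,487,.02)-P(171,487,.02),P(127,444,.02)-P(127,531,.02))
d=P(132,450,.02)-P(130,473,.02);print("index yaw",np.degrees(np.arctan2(d[1],d[0])))
d=P(101,474,.02)-P(156,484,.02);print("flat yaw",np.degrees(np.arctan2(-d[0],d[1])))
print("blue",L(449.5,295,.032),L(397,295,.032)-L(502,295,.032))
print("ash top",L(447,524,.07),"red",L(477,77,.032))
cams.capture("side")
# masks side centroid check
for l in ["blue_face","d_collar","carbon_stub"]:
  for c in ["side"]:
    for d in nets.masks_of(l,c)[:3]: print(l,d["p"],d["rect"],np.argwhere(d["region"]).mean(0)[::-1])
print(px([.36,-.32,.0],"side"),px([.5,-.334,0],"side"))
E
```

```text
sl [0.5992 0.0424]
fa [ 0.5893 -0.0619]
st [ 0.4847 -0.051 ]
co [0.4941 0.0528]
[ 0.54183038 -0.00443962] 0.10543415526563256 0.10453137472967161 -5.784058779308783 -5.319562951217183
sl [0.5992 0.0427]
fa [ 0.589  -0.0618]
st [ 0.4845 -0.0516]
co [0.4947 0.0529]
line yaw -5.661099644861626 line mid-nest [ 0.03519481 -0.00388269]
sleeve [ 0.63237539 -0.30384637] [np.float64(0.05034464241006709), np.float64(0.05242788129924482), np.float64(0.05040018422194257), np.float64(0.05222246503701784)]
88.72041937675877
0.07057144794119097
88.48828275278302
0.01538330625511719
stub base [ 0.49855551 -0.33249913] top [ 0.49739912 -0.33160763]
collar [ 0.36670327 -0.32105751] [0.00024968 0.05750433] [ 0.0563572  -0.00143649]
index yaw -6.466174926586579
flat yaw -10.5042535480654
blue [0.4973571  0.31324415] [0.00010857 0.05660492]
ash top [0.37269972 0.30173687] red [0.6175512  0.30105825]
d_collar 0.89 [340.7, 295.1, 29.8, 23.6] [340.50167224 293.62040134]
d_collar 0.6 [348.4, 329.4, 16.9, 21.0] [349.23529412 330.60695187]
d_collar 0.5 [302.2, 144.9, 12.9, 11.4] [301.06976744 144.73953488]
carbon_stub 0.72 [395.4, 275.3, 16.7, 12.0] [394.56050955 275.1656051 ]
[337.29783676 298.59836268] [397.09263077 278.93772456]
```

>>> send_rows --moves "0 0 -1 0 0 0 1;0 0 -1 0 0 0 1;0 0 -1 0 0 0 1;0 0 -1 0 0 0 1;0 0 -1 0 0 0 1;0 0 -1 0 0 0 1;0 0 -1 0 0 0 1;0 0 -1 0 0 0 1;0 0 -1 0 0 0 1;0 0 -1 0 0 0 1" --newtons 40

```text
time_s: 2.2
tool_pos: [0.2844, -0.5845, 0.2313]
tool_rot: [[0.31, 0.951, -0.0], [0.951, -0.31, 0.0], [0.0, -0.0, -1.0]]
force: [0.2, 0.1, -0.4]
gripper_width: 0.0854
grasp_force: 0.0
```

>>> send_rows --moves "0 0 -1 0 0 0 1;0 0 -1 0 0 0 1;0 0 -0.9 0 0 0 1;0 0 0 0 0 0 1"

```text
time_s: 2.6
tool_pos: [0.2844, -0.5845, 0.2313]
tool_rot: [[0.086, 0.996, -0.0], [0.996, -0.086, 0.0], [0.0, -0.0, -1.0]]
force: [0.1, -0.4, -0.7]
gripper_width: 0.0851
grasp_force: 0.0
```

```bash
cat > go.py <<'E'
import sys
from h import *
from scipy.spatial.transform import Rotation as R
# usage: go.py x y z theta : total units from measured pose
s=readout.sense();p=np.array(s["tool_pos"]);M=np.array(s["tool_rot"])
print("t",round(s["time_s"],2),"pos",p.round(4),"th",np.degrees(np.arctan2(M[1,0],M[0,0])).round(2),"w",round(s["gripper_width"],4),"gf",round(s["grasp_force"],1),"F",np.round(s["force"],1))
if len(sys.argv)>1:
    x,y,z,t=map(float,sys.argv[1:]);t=np.radians(t)
    G=np.array([[np.cos(t),np.sin(t),0],[np.sin(t),-np.cos(t),0],[0,0,-1.]])
    r=R.from_matrix(M.T@G).as_rotvec()/.08
    print("turn units",r.round(2),"shift units (old axes)",(M.T@(np.array([x,y,z])-p)/.05).round(2),"(new axes)",(G.T@(np.array([x,y,z])-p)/.05).round(2))
E
python3 go.py .3667 -.321 .15 85
```

```text
t 2.6 pos [ 0.2844 -0.5845  0.2313] th 85.06 w 0.0851 gf 0.0 F [ 0.1 -0.4 -0.7]
turn units [-0.   -0.    0.01] shift units (old axes) [5.39 1.19 1.63] (new axes) [5.39 1.18 1.63]
```

>>> send_rows --moves "0 0 0 0.6 0.13 0.18 1;0 0 0 0.6 0.13 0.18 1;0 0 0 0.6 0.13 0.18 1;0 0 0 0.6 0.13 0.18 1;0 0 0 0.6 0.13 0.18 1;0 0 0 0.6 0.13 0.18 1;0 0 0 0.6 0.13 0.18 1;0 0 0 0.6 0.13 0.18 1;0 0 0 0.59 0.14 0.19 1;0 0 0 0 0 0 1"

```text
time_s: 3.6
tool_pos: [0.3662, -0.3175, 0.1481]
tool_rot: [[0.084, 0.996, -0.002], [0.996, -0.084, 0.003], [0.003, -0.002, -1.0]]
force: [0.1, 0.0, -0.1]
gripper_width: 0.0852
grasp_force: 0.0
```

```bash
python3 go.py .3667 -.321 .004 85; python3 - <<'E'
from h import *
import cv2
a=cams.capture("side");b=cams.capture("top")
o=np.zeros((400,800,3),np.uint8);a=cv2.resize(a[180:380,240:440],(400,400));b=cv2.resize(b[110:310,360:560],(400,400));o[:,:400]=a;o[:,400:]=b
cv2.imwrite("pics/a1.png",o[:,:,::-1])
E
```

```text
t 3.6 pos [ 0.3662 -0.3175  0.1481] th 85.17 w 0.0852 gf 0.0 F [ 0.1  0.  -0.1]
turn units [-0.03 -0.04  0.04] shift units (old axes) [-0.08  0.02  2.88] (new axes) [-0.07  0.02  2.88]
```

View pics/a1.png

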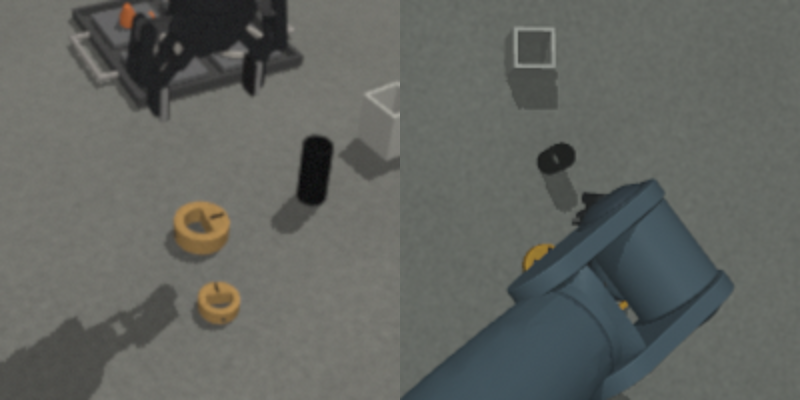

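```bash
python3 go.py .3667 -.321 .004 85; python3 - <<'E'
from h import *
def ext(c,r,zs):
    P=np.array([px([c[0]+r*np.cos(a),c[1]+r*np.sin(a),z],"side") for z in zs for a in np.linspace(0,6.28,73)])
    P=(P-[240,180])*2+.5; print(c,P.min(0).round(1),P.max(0).round(1))
ext((.3667,-.3211),.028,(0,.02)); ext((.4985,-.3325),.016,(0,.07))
print(((np.array(px((.6324,-.3038,.06),"side"))-[240,180])*2))
E
```

```text
t 3.7 pos [ 0.3665 -0.3209  0.15  ] th 85.08 w 0.0852 gf 0.0 F [ 0.4 -0.5  0.2]
turn units [0.   0.01 0.02] shift units (old axes) [0.   0.   2.92] (new axes) [-0.    0.    2.92]
(0.3667, -0.3211) [173.3 201.7] [230.5 256.7]
(0.4985, -0.3325) [297.4 136.2] [335.9 208.6]
[397.13535238 100.16268639]
```

>>> send_rows --moves "0 0 0 0 0 0.6 1;0 0 0 0 0 0.6 1;0 0 0 0 0 0.6 1;0 0 0 0 0 0.6 1;0 0 0 0 0 0.3 1;0 0 0 0 0 0.18 1;0 0 0 0 0 0 1;0 0 0 0 0 0 0;0 0 0 0 0 0 0;0 0 0 0 0 0 0" --newtons 50

```text
time_s: 4.7
tool_pos: [0.3669, -0.3222, 0.0076]
tool_rot: [[0.086, 0.996, 0.001], [0.996, -0.086, -0.002], [-0.002, 0.001, -1.0]]
force: [-2.8, 2.5, 7.8]
gripper_width: 0.0529
grasp_force: 51.8
```

>>> send_rows --moves "0 0 0 0 0 0 0;0 0 0 0 0 0 0;0 0 0 0 0 0 0;0 0 0 0 0 0 0;0 0 0 0 0 0 0"

```text
time_s: 5.2
tool_pos: [0.3669, -0.3222, 0.0076]
tool_rot: [[0.086, 0.996, 0.001], [0.996, -0.086, -0.002], [-0.002, 0.001, -1.0]]
force: [-1.5, 1.4, 7.4]
gripper_width: 0.0533
grasp_force: 51.8
```

```bash
python3 go.py .4947 .0529 .1 85
```

```text
t 5.2 pos [ 0.3669 -0.3222  0.0076] th 85.08 w 0.0533 gf 51.8 F [-1.5  1.4  7.4]
turn units [0.01 0.03 0.02] shift units (old axes) [ 7.69  1.91 -1.86] (new axes) [ 7.7   1.89 -1.85]
```

>>> send_rows --moves "0 0 0 0 0 -0.4 0;0 0 0 0 0 -0.4 0;0 0 0 0 0 -0.4 0;0 0 0 0 0 -0.4 0;0 0 0 0 0 -0.4 0;0 0 0 0 0 0 0;0 0 0 0 0 0 0"

```text
time_s: 5.9
tool_pos: [0.3663, -0.3211, 0.1059]
tool_rot: [[0.086, 0.996, 0.001], [0.996, -0.086, -0.001], [-0.001, 0.001, -1.0]]
force: [-1.0, -0.4, -2.2]
gripper_width: 0.0533
grasp_force: 54.0
```

```bash
python3 go.py .4947 .0529 .1 85; python3 - <<'E'
from h import *
import cv2
a=cams.capture("side")
a=cv2.resize(a[150:350,240:440],(600,600),interpolation=cv2.INTER_CUBIC)
cv2.imwrite("pics/a2.png",a[:,:,::-1])
E
```

```text
t 5.9 pos [ 0.3663 -0.3211  0.1059] th 85.08 w 0.0533 gf 54.0 F [-1.  -0.4 -2.2]
turn units [0.01 0.01 0.02] shift units (old axes) [7.67 1.92 0.11] (new axes) [7.68 1.91 0.12]
```

View pics/a2.png

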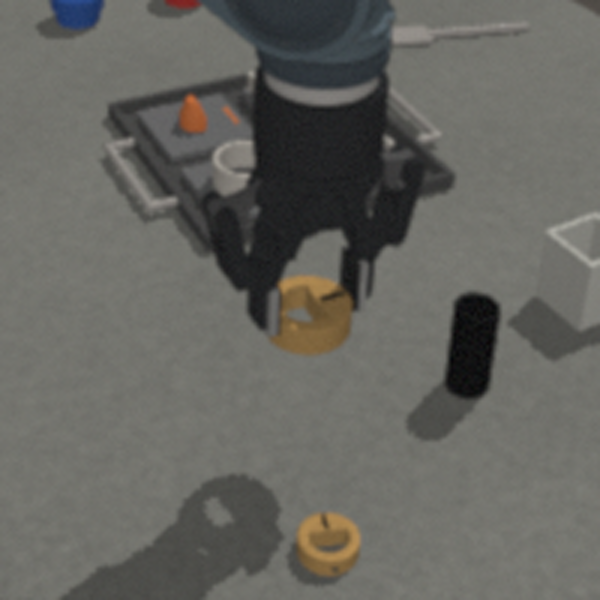

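```bash
python3 - <<'E'
from h import *
for zb in (.095,.0985,.102):
 for c in ((.3663,-.3211),):
    P=np.array([px([c[0]+.028*np.cos(a),c[1]+.028*np.sin(a),z],"side") for z in (zb,zb+.02) for a in np.linspace(0,6.28,73)])
    P=(P-[240,150])*3+1; print(zb,c,P.min(0).round(1),P.max(0).round(1))
# index line: (322,300)->(346,292)
a=w((240+322/3,150+300/3),.1185,"side");b=w((240+346/3,150+292/3),.1185,"side");d=b-a;print(a,b,np.degrees(np.arctan2(d[1],d[0])))
E
```

```text
0.095 (0.3663, -0.3211) [262.7 281.6] [353.9 364.3]
0.0985 (0.3663, -0.3211) [262.9 277.3] [354.2 360. ]
0.102 (0.3663, -0.3211) [263.  272.9] [354.5 355.6]
[ 0.37618579 -0.32201693  0.1185    ] [ 0.39365471 -0.32280715  0.1185    ] -2.590060034397594
```

>>> send_rows --moves "0 0 0 0.4 0.1 0 0;0 0 0 0.8 0.2 0 0;0 0 0 0.9 0.22 0 0;0 0 0 0.9 0.22 0 0;0 0 0 0.9 0.22 0 0;0 0 0 0.9 0.22 0 0;0 0 0 0.9 0.22 0 0;0 0 0 0.9 0.22 0 0;0 0 0 0.7 0.19 0 0;0 0 0 0.38 0.1 0.1 0"

```text
time_s: 6.95
tool_pos: [0.4944, 0.056, 0.0998]
tool_rot: [[0.083, 0.997, -0.001], [0.997, -0.083, 0.0], [0.0, -0.001, -1.0]]
force: [-0.4, -1.3, -1.4]
gripper_width: 0.0533
grasp_force: 54.0
```

>>> send_rows --moves "0 0 0 0 0 0 0;0 0 0 0 0 0 0"

```text
time_s: 7.15
tool_pos: [0.4934, 0.0534, 0.0994]
tool_rot: [[0.085, 0.996, -0.003], [0.996, -0.085, 0.0], [-0.0, -0.003, -1.0]]
force: [0.6, -0.5, -1.7]
gripper_width: 0.0528
grasp_force: 54.0
```

```bash
python3 go.py .4947 .0529 .0205 85; python3 - <<'E'
from h import *
import cv2
print("tip",px((.4947,.0529,.038),"side"))
a=cams.capture("side");b=cams.capture("top")
o=np.zeros((560,800,3),np.uint8)
o[:480,:480]=cv2.resize(a[110:230,240:360],(480,480),interpolation=cv2.INTER_CUBIC)
o[:320,480:]=cv2.resize(b[140:260,230:350],(320,320),interpolation=cv2.INTER_CUBIC)
cv2.imwrite("pics/a3.png",o[:,:,::-1])
E
```

```text
t 7.15 pos [0.4934 0.0534 0.0994] th 85.12 w 0.0528 gf 54.0 F [ 0.6 -0.5 -1.7]
turn units [-0.04  0.    0.03] shift units (old axes) [-0.01  0.03  1.58] (new axes) [-0.01  0.03  1.58]
tip [305.60185331 182.85955589]
```

View pics/a3.png

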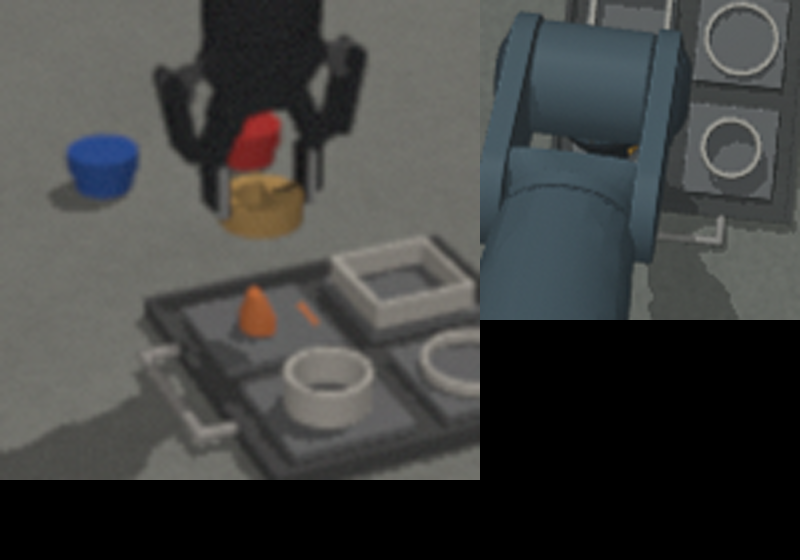

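```bash
python3 - <<'E'
from h import *
print("tip",px((.4897,.0534,.038),"side"))
c=(.4934,.0534)
for zb in (.0918,):
    P=np.array([px([c[0]+.028*np.cos(a),c[1]+.028*np.sin(a),z],"side") for z in (zb,zb+.02) for a in np.linspace(0,6.28,73)])
    P=(P-[240,110])*4+1.5; print(P.min(0).round(1),P.max(0).round(1))
# collar plate & post: orange mask in side/top0
import cv2
im=cv2.imread("pics/top0.png")[...,::-1].astype(int)
E
```

```text
tip [303.86984644 183.24079348]
[217.8 174.8] [304.6 242.5]
```

>>> send_rows --moves "0 0 0 0 0.02 0.3 0;0 0 0 0 0 0.4 0;0 0 0 0 0 0.2 0;0 0 0 0 0 0.1 0;0 0 0 0 0 0.1 0;0 0 0 0 0 0 0;0 0 0 0 0 0 0"

```text
time_s: 7.95
tool_pos: [0.4959, 0.0531, 0.0463]
tool_rot: [[0.086, 0.996, 0.001], [0.996, -0.086, -0.0], [-0.0, 0.001, -1.0]]
force: [0.3, 0.7, -2.7]
gripper_width: 0.0532
grasp_force: 54.0
```

```bash
python3 go.py .4947 .0529 .0205 85
```

```text
t 7.95 pos [0.4959 0.0531 0.0463] th 85.07 w 0.0532 gf 54.0 F [ 0.3  0.7 -2.7]
turn units [0.01 0.   0.01] shift units (old axes) [-0.01 -0.02  0.52] (new axes) [-0.01 -0.02  0.52]
```

>>> send_rows --moves "0 0 0 0 -0.02 0.1 0;0 0 0 0 0 0.1 0;0 0 0 0 0 0.1 0;0 0 0 0 0 0 0;0 0 0 0 0 0 0"

```text
time_s: 8.45
tool_pos: [0.4943, 0.0533, 0.0305]
tool_rot: [[0.086, 0.996, -0.001], [0.996, -0.086, 0.0], [-0.0, -0.001, -1.0]]
force: [-0.5, -0.4, -2.1]
gripper_width: 0.0529
grasp_force: 54.0
```

>>> send_rows --moves "0 0 0 0 0 0.08 0;0 0 0 0 0 0.06 0;0 0 0 0 0 0.05 0;0 0 0 0 0 0 0;0 0 0 0 0 0 0"

```text
time_s: 8.95
tool_pos: [0.4944, 0.0533, 0.0212]
tool_rot: [[0.086, 0.996, -0.0], [0.996, -0.086, 0.0], [0.0, -0.0, -1.0]]
force: [0.7, -0.3, -2.4]
gripper_width: 0.0532
grasp_force: 54.0
```

>>> send_rows --moves "0 0 0 0 0 0.03 0;0 0 0 0 0 0 0;0 0 0 0 0 0.02 0;0 0 0 0 0 0 0;0 0 0 0 0 0 0"

```text
time_s: 9.45
tool_pos: [0.4946, 0.0533, 0.0197]
tool_rot: [[0.086, 0.996, -0.001], [0.996, -0.086, -0.0], [-0.0, -0.001, -1.0]]
force: [-4.1, -0.3, 6.2]
gripper_width: 0.0532
grasp_force: 54.9
```

>>> send_rows --moves "0 0 0 0 0 0 1;0 0 0 0 0 0 1;0 0 0 0 0 0 1;0 0 0 0 0 0 1;0 0 0 0 0 -0.2 1;0 0 0 0 0 -0.6 1;0 0 0 0 0 -0.8 1;0 0 0 0 0 -0.6 1;0 0 0 0 0 0 1"

```text
time_s: 10.35
tool_pos: [0.4981, 0.053, 0.1346]
tool_rot: [[0.086, 0.996, 0.011], [0.996, -0.086, -0.001], [-0.0, 0.011, -1.0]]
force: [1.3, -1.0, 0.4]
gripper_width: 0.0853
grasp_force: 0.0
```

```bash
python3 go.py .4974 .3132 .13 85
```

```text
t 10.35 pos [0.4981 0.053  0.1346] th 85.08 w 0.0853 gf 0.0 F [ 1.3 -1.   0.4]
turn units [0.13 0.   0.02] shift units (old axes) [ 5.18 -0.46  0.08] (new axes) [ 5.18 -0.47  0.09]
```

>>> send_rows --moves "0 0 0 0.4 -0.03 0 1;0 0 0 0.7 -0.05 0 1;0 0 0 0.9 -0.07 0 1;0 0 0 0.9 -0.07 0 1;0 0 0 0.9 -0.07 0 1;0 0 0 0.8 -0.06 0 1;0 0 0 0.58 -0.05 0 1;0 0 0 0 0 0 1;0 0 0 0 0 0 1;0 0 0 0 0 0 1"

```text
time_s: 11.35
tool_pos: [0.4965, 0.3121, 0.1284]
tool_rot: [[0.087, 0.996, -0.001], [0.996, -0.087, -0.001], [-0.001, -0.001, -1.0]]
force: [0.1, 0.2, -0.5]
gripper_width: 0.0852
grasp_force: 0.0
```

```bash
python3 go.py .4974 .3132 .012 85;python3 - <<'E'
from h import *
import cv2
a=cams.capture("side");b=cams.capture("top")
o=np.zeros((480,800,3),np.uint8)
o[:480,:480]=cv2.resize(a[100:260,230:390],(480,480),interpolation=cv2.INTER_CUBIC)
o[:320,480:]=cv2.resize(b[115:235,245:365],(320,320),interpolation=cv2.INTER_CUBIC)
cv2.imwrite("pics/a4.png",o[:,:,::-1])
E
```

```text
t 11.35 pos [0.4965 0.3121 0.1284] th 85.03 w 0.0852 gf 0.0 F [ 0.1  0.2 -0.5]
turn units [-0.01  0.01  0.01] shift units (old axes) [0.02 0.02 2.33] (new axes) [0.02 0.02 2.33]
```

View pics/a4.png

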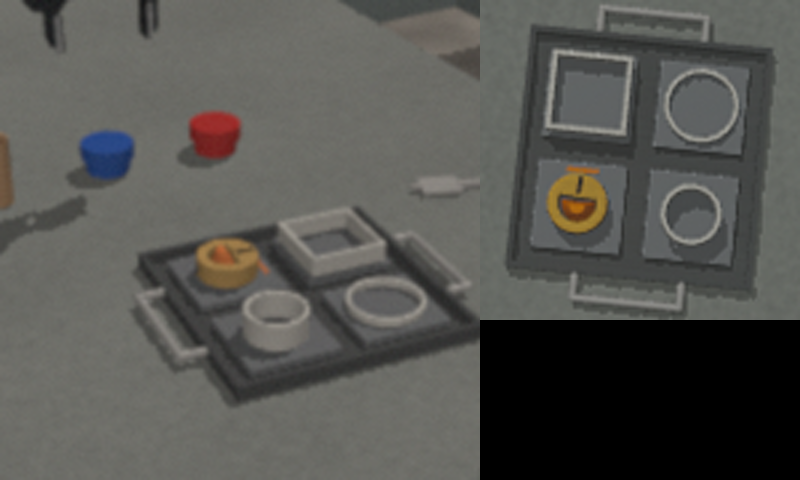

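```bash
python3 - <<'E'
from h import *
for x in (-.027,-.034,-.04):
  for z in (.09,.098,.106,.112):
    print(x,z,((px((.3663+x,-.3211-.011,z),"side")-[240,150])*3).round(0),((px((.3663+x,-.3211+.011,z),"side")-[240,150])*3).round(0))
E
```

```text
-0.027 0.09 [279. 364.] [260. 344.]
-0.027 0.098 [279. 354.] [261. 334.]
-0.027 0.106 [280. 344.] [261. 324.]
-0.027 0.112 [280. 336.] [261. 316.]
-0.034 0.09 [269. 368.] [251. 347.]
-0.034 0.098 [269. 358.] [251. 337.]
-0.034 0.106 [270. 348.] [251. 327.]
-0.034 0.112 [270. 340.] [251. 320.]
-0.04 0.09 [261. 371.] [242. 350.]
-0.04 0.098 [261. 361.] [243. 340.]
-0.04 0.106 [261. 351.] [243. 331.]
-0.04 0.112 [262. 343.] [243. 323.]
```

>>> send_rows --moves "0 0 0 0.02 0.02 0.4 1;0 0 0 0 0 0.6 1;0 0 0 0 0 0.6 1;0 0 0 0 0 0.4 1;0 0 0 0 0 0.25 1;0 0 0 0 0 0.15 1;0 0 0 0 0 0 1;0 0 0 0 0 0 0;0 0 0 0 0 0 0;0 0 0 0 0 0 0" --newtons 40

```text
time_s: 12.45
tool_pos: [0.499, 0.3145, 0.0104]
tool_rot: [[0.086, 0.996, 0.003], [0.996, -0.086, 0.001], [0.001, 0.003, -1.0]]
force: [0.1, -0.4, 4.0]
gripper_width: 0.0548
grasp_force: 42.7
```

>>> send_rows --moves "0 0 0 0 0 0 0;0 0 0 0 0 0 0;0 0 0 0 0 0 0"

```text
time_s: 12.75
tool_pos: [0.499, 0.3145, 0.0104]
tool_rot: [[0.086, 0.996, 0.002], [0.996, -0.086, 0.001], [0.001, 0.002, -1.0]]
force: [0.2, -1.1, 6.6]
gripper_width: 0.0546
grasp_force: 42.7
```

>>> send_rows --moves "0 0 0 0 0 -0.3 0;0 0 0 0 0 -0.5 0;0 0 0 0 0 -0.6 0;0 0 0 0 0 -0.5 0;0 0 0 0 0 -0.1 0;0 0 0 0 0 0 0;0 0 0 0 0 0 0"

```text
time_s: 13.45
tool_pos: [0.4968, 0.3136, 0.1074]
tool_rot: [[0.086, 0.996, -0.002], [0.996, -0.086, -0.001], [-0.001, -0.002, -1.0]]
force: [0.1, -0.6, -1.1]
gripper_width: 0.0545
grasp_force: 42.4
```

```bash
python3 go.py .589 -.0618 .11 85
```

```text
t 13.45 pos [0.4968 0.3136 0.1074] th 85.07 w 0.0545 gf 42.4 F [ 0.1 -0.6 -1.1]
turn units [-0.03  0.01  0.02] shift units (old axes) [-7.32  2.48 -0.05] (new axes) [-7.32  2.49 -0.05]
```

>>> send_rows --moves "0 0 0 -0.4 0.14 0 0;0 0 0 -0.8 0.27 0 0;0 0 0 -0.9 0.3 0 0;0 0 0 -0.9 0.3 0 0;0 0 0 -0.9 0.3 0 0;0 0 0 -0.9 0.3 0 0;0 0 0 -0.9 0.3 0 0;0 0 0 -0.8 0.27 0 0;0 0 0 -0.6 0.2 0 0;0 0 0 -0.22 0.1 0 0"

```text
time_s: 14.45
tool_pos: [0.5893, -0.0639, 0.107]
tool_rot: [[0.089, 0.996, -0.003], [0.996, -0.089, 0.001], [0.0, -0.003, -1.0]]
force: [0.4, 1.0, -0.5]
gripper_width: 0.0549
grasp_force: 42.4
```

>>> send_rows --moves "0 0 0 0 0 0.3 0;0 0 0 0 0 0.4 0;0 0 0 0 0 0.3 0;0 0 0 0 0 0.2 0;0 0 0 0 0 0 0;0 0 0 0 0 0 0;0 0 0 0 0 0 0"

```text
time_s: 15.15
tool_pos: [0.5907, -0.0612, 0.0497]
tool_rot: [[0.085, 0.996, 0.002], [0.996, -0.085, -0.0], [-0.0, 0.002, -1.0]]
force: [-0.1, -1.0, -0.6]
gripper_width: 0.0545
grasp_force: 42.4
```

```bash
python3 go.py .589 -.0618 .0224 85
```

```text
t 15.15 pos [ 0.5907 -0.0612  0.0497] th 85.1 w 0.0545 gf 42.4 F [-0.1 -1.  -0.6]
turn units [0.02 0.   0.02] shift units (old axes) [-0.01 -0.03  0.55] (new axes) [-0.01 -0.03  0.55]
```

>>> send_rows --moves "0 0 0 -0.01 -0.02 0.2 0;0 0 0 0 0 0.15 0;0 0 0 0 0 0.1 0;0 0 0 0 0 0.06 0;0 0 0 0 0 0.03 0;0 0 0 0 0 0 0;0 0 0 0 0 0 0"

```text
time_s: 15.85
tool_pos: [0.5885, -0.0617, 0.0225]
tool_rot: [[0.086, 0.996, -0.002], [0.996, -0.086, 0.0], [0.0, -0.002, -1.0]]
force: [-4.2, 1.0, 7.2]
gripper_width: 0.0545
grasp_force: 43.0
```

Seated at the expected height; release, lift, then head to the sleeve.

>>> send_rows --moves "0 0 0 0 0 0 1;0 0 0 0 0 0 1;0 0 0 0 0 0 1;0 0 0 0 0 0 1;0 0 0 0 0 -0.3 1;0 0 0 0 0 -0.8 1;0 0 0 0 0 -0.8 1;0 0 0 0 0 -0.5 1;0 0 0 0 0 0 1;0 0 0 0 0 0 1"

```text
time_s: 16.85
tool_pos: [0.5892, -0.0618, 0.1429]
tool_rot: [[0.086, 0.996, 0.002], [0.996, -0.086, -0.001], [-0.0, 0.002, -1.0]]
force: [-0.1, 0.4, -0.8]
gripper_width: 0.0852
grasp_force: 0.0
```

```bash
python3 go.py .6324 -.3038 .14 89.4
```

```text
t 16.85 pos [ 0.5892 -0.0618  0.1429] th 85.08 w 0.0852 gf 0.0 F [-0.1  0.4 -0.8]
turn units [ 0.02  0.01 -0.94] shift units (old axes) [-4.75  1.28  0.06] (new axes) [-4.83  0.91  0.06]
```

>>> send_rows --moves "0 0 -0.94 0 0 0 1;0 0 0 -0.5 0.09 0 1;0 0 0 -0.8 0.15 0 1;0 0 0 -0.9 0.17 0 1;0 0 0 -0.9 0.17 0 1;0 0 0 -0.9 0.17 0 1;0 0 0 -0.6 0.11 0 1;0 0 0 -0.23 0.05 0 1;0 0 0 0 0 0 1;0 0 0 0 0 0 1"

```text
time_s: 17.85
tool_pos: [0.6312, -0.3022, 0.1405]
tool_rot: [[0.01, 1.0, -0.002], [1.0, -0.01, 0.002], [0.002, -0.002, -1.0]]
force: [0.0, 0.2, 0.3]
gripper_width: 0.0852
grasp_force: 0.0
```

```bash
python3 go.py .6324 -.3038 .030 89.4;python3 - <<'E'
from h import *
import cv2
a=cams.capture("side");b=cams.capture("top")
o=np.zeros((600,800,3),np.uint8)
o[:600,:540]=cv2.resize(a[130:330,260:440],(540,600),interpolation=cv2.INTER_CUBIC)
o[:260,540:]=cv2.resize(b[115:245,240:370],(260,260),interpolation=cv2.INTER_CUBIC)
o[270:530,540:]=cv2.resize(b[90:220,370:500],(260,260),interpolation=cv2.INTER_CUBIC)
cv2.imwrite("pics/a5.png",o[:,:,::-1])
P=np.array([px([.6324+sx*.025,-.3038+sy*.025,z],"side") for z in(0,.06) for sx in(-1,1) for sy in(-1,1)]); print(((P-[260,130])*3+1).round(0).tolist())
E
```

```text
t 17.85 pos [ 0.6312 -0.3022  0.1405] th 89.42 w 0.0852 gf 0.0 F [0.  0.2 0.3]
turn units [-0.02 -0.02  0.  ] shift units (old axes) [-0.04  0.03  2.21] (new axes) [-0.03  0.02  2.21]
[[522.0, 394.0], [477.0, 357.0], [572.0, 373.0], [526.0, 337.0], [535.0, 330.0], [488.0, 294.0], [586.0, 309.0], [538.0, 275.0]]
```

View pics/a5.png

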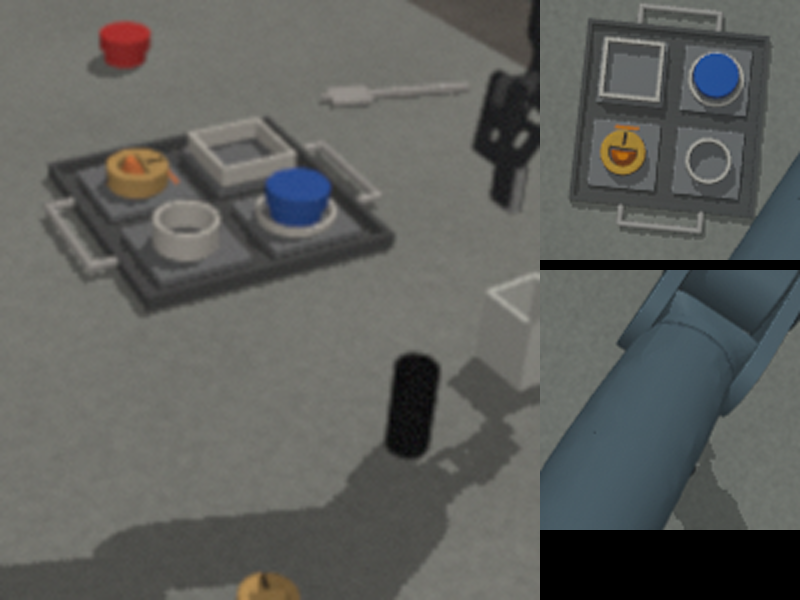

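>>> send_rows --moves "0 0 0 -0.03 0.02 0.4 1;0 0 0 0 0 0.6 1;0 0 0 0 0 0.6 1;0 0 0 0 0 0.4 1;0 0 0 0 0 0.2 1;0 0 0 0 0 0.09 1;0 0 0 0 0 0 1;0 0 0 0 0 0 0;0 0 0 0 0 0 0;0 0 0 0 0 0 0" --newtons 40

```text
time_s: 18.95
tool_pos: [0.6335, -0.3059, 0.029]
tool_rot: [[0.011, 1.0, 0.002], [1.0, -0.011, -0.001], [-0.001, 0.002, -1.0]]
force: [-0.3, -0.1, -0.6]
gripper_width: 0.0498
grasp_force: 42.3
```

>>> send_rows --moves "0 0 0 0 0 0 0;0 0 0 0 0 0 0;0 0 0 0 0 0 0"

```text
time_s: 19.25
tool_pos: [0.6336, -0.3059, 0.0288]
tool_rot: [[0.011, 1.0, 0.002], [1.0, -0.011, -0.001], [-0.001, 0.002, -1.0]]
force: [-0.7, 0.6, 5.7]
gripper_width: 0.0493
grasp_force: 43.1
```

>>> send_rows --moves "0 0 0 0 0 -0.3 0;0 0 0 0 0 -0.5 0;0 0 0 0 0 -0.6 0;0 0 0 0 0 -0.4 0;0 0 0 0 0 -0.1 0;0 0 0 0 0 0 0;0 0 0 0 0 0 0"

```text
time_s: 19.95
tool_pos: [0.6318, -0.3046, 0.1205]
tool_rot: [[0.011, 1.0, -0.002], [1.0, -0.011, 0.002], [0.002, -0.002, -1.0]]
force: [0.0, 0.9, -2.2]
gripper_width: 0.0497
grasp_force: 42.4
```

```bash
python3 go.py .5992 .0427 .125 84.5
```

```text
t 19.95 pos [ 0.6318 -0.3046  0.1205] th 89.38 w 0.0497 gf 42.4 F [ 0.   0.9 -2.2]
turn units [-0.03 -0.02  1.07] shift units (old axes) [ 6.94 -0.73 -0.08] (new axes) [ 6.85 -1.32 -0.09]
```

>>> send_rows --moves "0 0 1 0 0 0 0;0 0 0 0.4 -0.08 0 0;0 0 0 0.8 -0.15 0 0;0 0 0 0.9 -0.17 0 0;0 0 0 0.9 -0.17 0 0;0 0 0 0.9 -0.17 0 0;0 0 0 0.9 -0.17 0 0;0 0 0 0.9 -0.17 0 0;0 0 0 0.7 -0.14 0 0;0 0 0 0.41 -0.1 0 0"

```text
time_s: 20.95
tool_pos: [0.596, 0.0428, 0.1202]
tool_rot: [[0.088, 0.996, -0.004], [0.996, -0.088, 0.001], [0.001, -0.004, -1.0]]
force: [0.6, -0.1, -1.1]
gripper_width: 0.0495
grasp_force: 42.4
```

>>> send_rows --moves "0 0 0 0 0 0 0;0 0 0 0 0 0 0;0 0 0 0 0 0.2 0;0 0 0 0 0 0.3 0;0 0 0 0 0 0.2 0;0 0 0 0 0 0 0;0 0 0 0 0 0 0"

```text
time_s: 21.65
tool_pos: [0.5976, 0.0395, 0.0866]
tool_rot: [[0.091, 0.996, -0.001], [0.996, -0.091, 0.0], [0.0, -0.001, -1.0]]
force: [0.1, 0.1, -2.0]
gripper_width: 0.0492
grasp_force: 42.4
```

```bash
python3 go.py .5992 .0415 .0405 84.5;python3 - <<'E'
from h import *
import cv2
a=cams.capture("side")
a=cv2.resize(a[110:230,250:400],(750,600),interpolation=cv2.INTER_CUBIC)
cv2.imwrite("pics/a6.png",a[:,:,::-1])
E
```

```text
t 21.65 pos [0.5976 0.0395 0.0866] th 84.76 w 0.0492 gf 42.4 F [ 0.1  0.1 -2. ]
turn units [-0.02 -0.    0.06] shift units (old axes) [0.04 0.03 0.92] (new axes) [0.04 0.03 0.92]
```

View pics/a6.png

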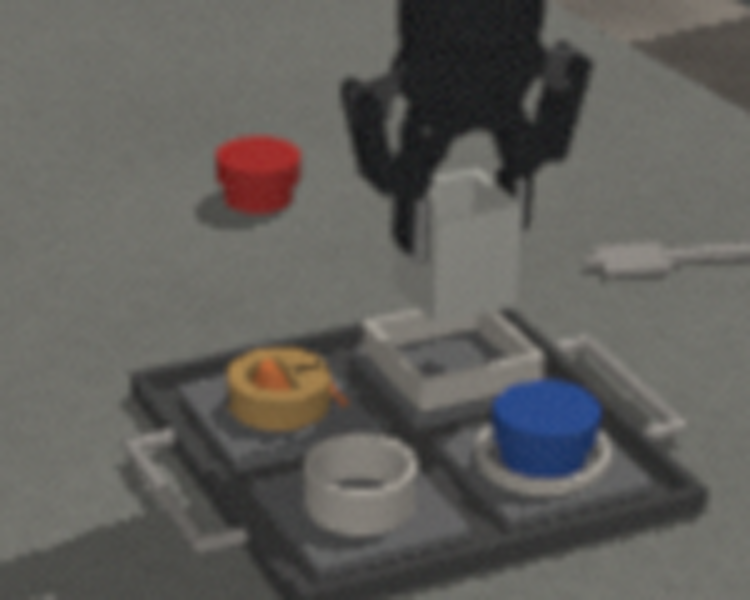

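>>> send_rows --moves "0 0 0 0.04 0.03 0 0;0 0 0 0 0 0.2 0;0 0 0 0 0 0.2 0;0 0 0 0 0 0.2 0;0 0 0 0 0 0.1 0;0 0 0 0 0 0.1 0;0 0 0 0 0 0.06 0;0 0 0 0 0 0 0;0 0 0 0 0 0 0"

```text
time_s: 22.6
tool_pos: [0.5999, 0.0417, 0.0446]
tool_rot: [[0.091, 0.996, 0.001], [0.996, -0.091, -0.0], [0.0, 0.001, -1.0]]
force: [-0.4, -0.0, -1.1]
gripper_width: 0.0496
grasp_force: 42.4
```

>>> send_rows --moves "0 0 0 0 0 0.06 0;0 0 0 0 0 0.03 0;0 0 0 0 0 0 0;0 0 0 0 0 0 0"

```text
time_s: 23.0
tool_pos: [0.6, 0.0417, 0.0408]
tool_rot: [[0.091, 0.996, 0.001], [0.996, -0.091, -0.0], [-0.0, 0.001, -1.0]]
force: [-1.3, -0.1, 4.8]
gripper_width: 0.0491
grasp_force: 43.1
```

>>> send_rows --moves "0 0 0 0 0 0 1;0 0 0 0 0 0 1;0 0 0 0 0 0 1;0 0 0 0 0 0 1;0 0 0 0 0 -0.3 1;0 0 0 0 0 -0.8 1;0 0 0 0 0 -0.8 1;0 0 0 0 0 -0.5 1;0 0 0 0 0 0 1;0 0 0 0 0 0 1"

```text
time_s: 24.0
tool_pos: [0.5999, 0.0417, 0.1609]
tool_rot: [[0.091, 0.996, 0.002], [0.996, -0.091, -0.0], [-0.0, 0.002, -1.0]]
force: [0.1, 0.6, -0.3]
gripper_width: 0.0856
grasp_force: 0.0
```

```bash
python3 go.py .498 -.332 .16 85
```

```text
t 24.0 pos [0.5999 0.0417 0.1609] th 84.8 w 0.0856 gf 0.0 F [ 0.1  0.6 -0.3]
turn units [ 0.02  0.   -0.04] shift units (old axes) [-7.63 -1.35  0.02] (new axes) [-7.62 -1.38  0.02]
```

>>> send_rows --moves "0 0 0 -0.4 -0.07 0 1;0 0 0 -0.8 -0.14 0 1;0 0 0 -0.9 -0.16 0 1;0 0 0 -0.95 -0.17 0 1;0 0 0 -0.95 -0.17 0 1;0 0 0 -0.95 -0.17 0 1;0 0 0 -0.9 -0.16 0 1;0 0 0 -0.9 -0.16 0 1;0 0 0 -0.6 -0.11 0 1;0 0 0 -0.28 -0.05 0 1"

```text
time_s: 25.0
tool_pos: [0.4955, -0.3337, 0.158]
tool_rot: [[0.094, 0.996, -0.002], [0.996, -0.094, 0.002], [0.002, -0.002, -1.0]]
force: [0.0, 0.6, 0.2]
gripper_width: 0.0853
grasp_force: 0.0
```

>>> send_rows --moves "0 0 0 0 0 0 1;0 0 0 0 0 0 1;0 0 0 0 0 0 1"

```text
time_s: 25.3
tool_pos: [0.4977, -0.3303, 0.1593]
tool_rot: [[0.089, 0.996, -0.001], [0.996, -0.089, 0.001], [0.001, -0.001, -1.0]]
force: [0.2, -0.1, -0.1]
gripper_width: 0.0851
grasp_force: 0.0
```

```bash
python3 go.py .498 -.332 .032 85;python3 - <<'E'
from h import *
import cv2
a=cams.capture("side");b=cams.capture("top")
o=np.zeros((600,800,3),np.uint8)
o[:600,:540]=cv2.resize(a[130:330,260:440],(540,600),interpolation=cv2.INTER_CUBIC)
o[:260,540:]=cv2.resize(b[115:245,240:370],(260,260),interpolation=cv2.INTER_CUBIC)
cv2.imwrite("pics/a7.png",o[:,:,::-1])
E
```

```text
t 25.3 pos [ 0.4977 -0.3303  0.1593] th 84.91 w 0.0851 gf 0.0 F [ 0.2 -0.1 -0.1]
turn units [-0.01 -0.01 -0.02] shift units (old axes) [-0.04  0.01  2.55] (new axes) [-0.03  0.01  2.55]
```

View pics/a7.png

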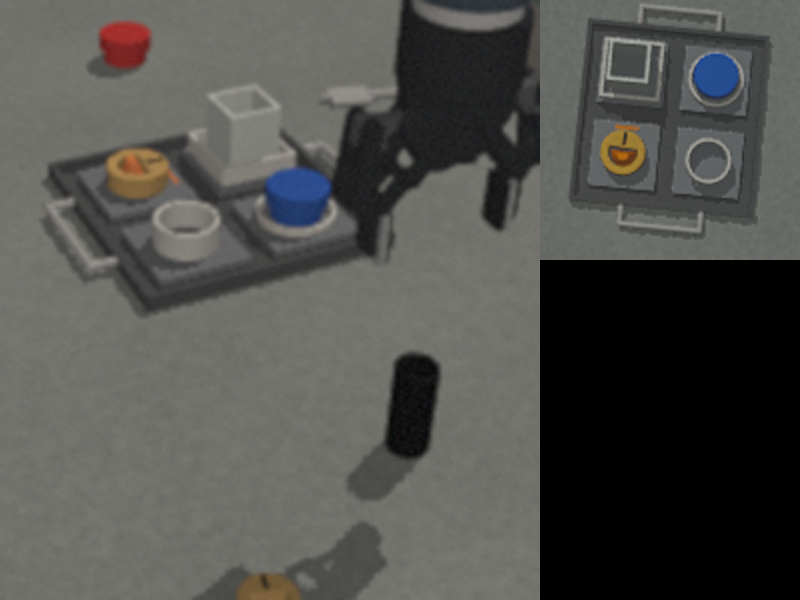

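>>> send_rows --moves "0 0 0 -0.03 0.01 0.4 1;0 0 0 0 0 0.6 1;0 0 0 0 0 0.6 1;0 0 0 0 0 0.5 1;0 0 0 0 0 0.3 1;0 0 0 0 0 0.1 1;0 0 0 0 0 0 1;0 0 0 0 0 0 0;0 0 0 0 0 0 0;0 0 0 0 0 0 0" --newtons 30

```text
time_s: 26.4
tool_pos: [0.4982, -0.3342, 0.036]
tool_rot: [[0.091, 0.996, 0.001], [0.996, -0.091, -0.001], [-0.001, 0.002, -1.0]]
force: [0.2, 0.4, 0.2]
gripper_width: 0.0442
grasp_force: 0.0
```

>>> send_rows --moves "0 0 0 0 0 0 0;0 0 0 0 0 0 0;0 0 0 0 0 0 0;0 0 0 0 0 0 0"

```text
time_s: 26.8
tool_pos: [0.4981, -0.334, 0.0357]
tool_rot: [[0.091, 0.996, 0.001], [0.996, -0.091, -0.001], [-0.001, 0.001, -1.0]]
force: [-0.7, 0.5, 5.3]
gripper_width: 0.0322
grasp_force: 29.8
```

>>> send_rows --moves "0 0 0 0 0 -0.3 0;0 0 0 0 0 -0.5 0;0 0 0 0 0 -0.6 0;0 0 0 0 0 -0.4 0;0 0 0 0 0 -0.1 0;0 0 0 0 0 0 0;0 0 0 0 0 0 0"

```text
time_s: 27.5
tool_pos: [0.497, -0.333, 0.1285]
tool_rot: [[0.091, 0.996, -0.002], [0.996, -0.091, 0.002], [0.001, -0.002, -1.0]]
force: [0.5, 1.3, -0.9]
gripper_width: 0.0319
grasp_force: 29.8
```

```bash
python3 go.py .4845 -.0516 .13 85
```

```text
t 27.5 pos [ 0.497  -0.333   0.1285] th 84.8 w 0.0319 gf 29.8 F [ 0.5  1.3 -0.9]
turn units [-0.02 -0.02 -0.04] shift units (old axes) [ 5.58 -0.76 -0.02] (new axes) [ 5.58 -0.74 -0.03]
```

>>> send_rows --moves "0 0 0 0.4 -0.06 0 0;0 0 0 0.8 -0.1 0 0;0 0 0 0.9 -0.12 0 0;0 0 0 0.9 -0.12 0 0;0 0 0 0.9 -0.12 0 0;0 0 0 0.8 -0.1 0 0;0 0 0 0.6 -0.08 0 0;0 0 0 0.26 -0.06 0 0;0 0 0 0 0 0 0;0 0 0 0 0 0 0"

```text
time_s: 28.5
tool_pos: [0.4849, -0.054, 0.1293]
tool_rot: [[0.091, 0.996, -0.001], [0.996, -0.091, -0.0], [-0.0, -0.001, -1.0]]
force: [0.3, -0.5, -0.0]
gripper_width: 0.0322
grasp_force: 29.8
```

>>> send_rows --moves "0 0 0 0 0 0.2 0;0 0 0 0 0 0.3 0;0 0 0 0 0 0.2 0;0 0 0 0 0 0 0;0 0 0 0 0 0 0"

```text
time_s: 29.0
tool_pos: [0.4849, -0.0537, 0.0945]
tool_rot: [[0.091, 0.996, -0.001], [0.996, -0.091, 0.0], [0.0, -0.001, -1.0]]
force: [0.7, -0.1, -1.1]
gripper_width: 0.0323
grasp_force: 29.8
```

```bash
python3 go.py .4845 -.0525 .0475 85;python3 - <<'E'
from h import *
import cv2
a=cams.capture("side")
a=cv2.resize(a[110:230,250:400],(750,600),interpolation=cv2.INTER_CUBIC)
cv2.imwrite("pics/a8.png",a[:,:,::-1])
E
```

```text
t 29.0 pos [ 0.4849 -0.0537  0.0945] th 84.75 w 0.0323 gf 29.8 F [ 0.7 -0.1 -1.1]
turn units [-0.01 -0.   -0.05] shift units (old axes) [ 0.02 -0.01  0.94] (new axes) [ 0.02 -0.01  0.94]
```

View pics/a8.png

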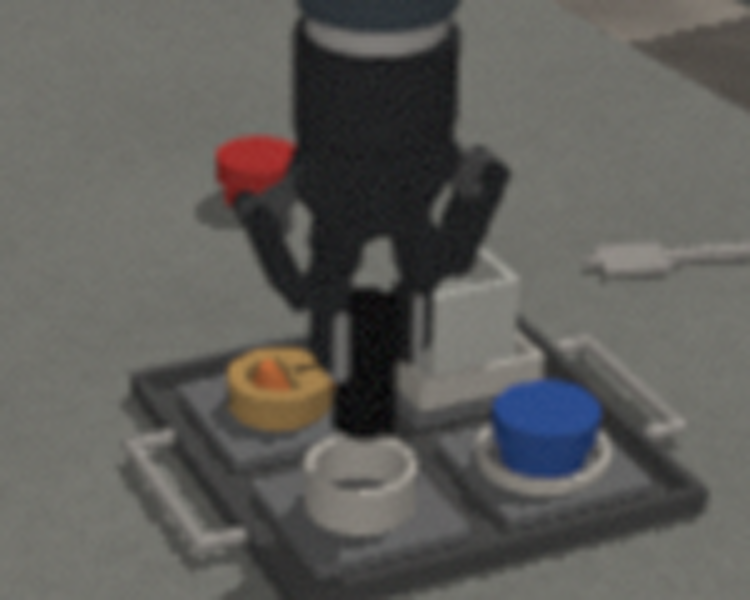

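Stub is upright above the white cup (cup at about crop (360,460)); lower it.

>>> send_rows --moves "0 0 0 0.02 -0.01 0.15 0;0 0 0 0 0 0.2 0;0 0 0 0 0 0.2 0;0 0 0 0 0 0.15 0;0 0 0 0 0 0.1 0;0 0 0 0 0 0.06 0;0 0 0 0 0 0.04 0;0 0 0 0 0 0 0;0 0 0 0 0 0 0"

```text
time_s: 29.95
tool_pos: [0.4849, -0.0523, 0.0501]
tool_rot: [[0.091, 0.996, 0.001], [0.996, -0.091, -0.0], [-0.0, 0.001, -1.0]]
force: [-0.0, 0.5, -0.5]
gripper_width: 0.0321
grasp_force: 29.8
```

>>> send_rows --moves "0 0 0 0 0 0.05 0;0 0 0 0 0 0.02 0;0 0 0 0 0 0 0;0 0 0 0 0 0 0"

```text
time_s: 30.35
tool_pos: [0.4853, -0.0525, 0.0477]
tool_rot: [[0.09, 0.996, 0.001], [0.996, -0.09, -0.0], [-0.0, 0.001, -1.0]]
force: [-3.3, 0.7, 8.5]
gripper_width: 0.0324
grasp_force: 30.6
```

>>> send_rows --moves "0 0 0 0 0 0 1;0 0 0 0 0 0 1;0 0 0 0 0 0 1;0 0 0 0 0 0 1;0 0 0 0 0 0 1;0 0 0 0 0 -0.3 1;0 0 0 0 0 -0.8 1;0 0 0 0 0 -0.8 1;0 0 0 0 0 -0.8 1;0 0 0 0 0 -0.2 1"

```text
time_s: 31.35
tool_pos: [0.4872, -0.0531, 0.1965]
tool_rot: [[0.091, 0.996, 0.009], [0.996, -0.091, -0.003], [-0.002, 0.009, -1.0]]
force: [-0.2, 1.0, -0.0]
gripper_width: 0.0855
grasp_force: 0.0
```

>>> send_rows --moves "0 0 0 -0.5 0 0 1;0 0 0 -0.9 0 0 1;0 0 0 -0.9 0 0 1;0 0 0 -0.9 0 0 1;0 0 0 -0.9 0 0 1;0 0 0 -0.5 0 0 1;0 0 0 0 0 0 1;0 0 0 0 0 0 1;0 0 0 0 0 0 1"

```text
time_s: 32.25
tool_pos: [0.4636, -0.2801, 0.1906]
tool_rot: [[0.09, 0.996, -0.001], [0.996, -0.09, 0.001], [0.001, -0.001, -1.0]]
force: [-0.8, 1.0, -0.1]
gripper_width: 0.0856
grasp_force: 0.0
```

```bash
python3 - <<'E'
from h import *
import cv2
a=cams.capture("side");b=cams.capture("top")
o=np.zeros((520,800,3),np.uint8)
o[:400,:400]=cv2.resize(a[130:250,260:380],(400,400),interpolation=cv2.INTER_CUBIC)
o[:400,400:]=cv2.resize(b[118:228,250:360],(400,400),interpolation=cv2.INTER_CUBIC)
o[400:520,:]=cv2.resize(b[130:250,160:190].transpose(1,0,2)[:,:],(480,120))[:, :800] if 0 else 0
cv2.imwrite("pics/a9.png",o[:400,:,::-1])
d=np.abs(b.astype(int)-cv2.imread("pics/top0.png")[...,::-1])[130:250,160:190:].max(2)
print("diff red/ash region", [int((d[s]>60).sum()) for s in (slice(0,30),slice(100,120))])
E
```

```text
diff red/ash region [0, 0]
```

View pics/a9.png

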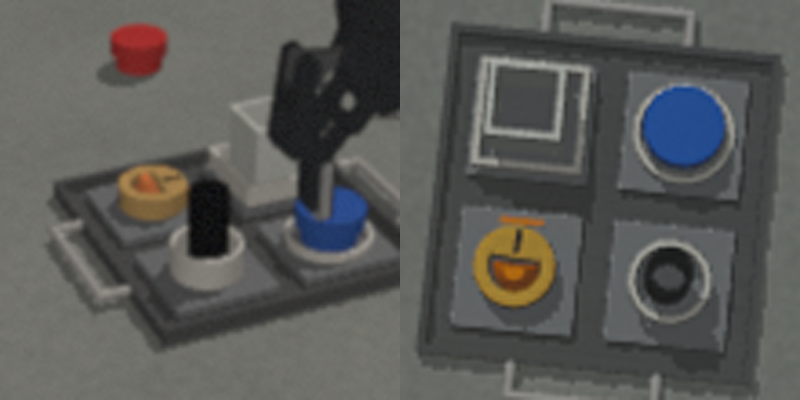

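```bash
python3 -c "
from plant import workorder
print(workorder.sign_off())"
```

```text
the job is handed in; nothing more can be done
None
```

All four parts are in their nests and the job is handed in at about 32 s; each set down at its expected seated height, the collar's index line points at the nest's orange line, and the red face and ash stub look unmoved in the final pictures. No verdict came back at hand-in.

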